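# Hand the cut pieces over from the saw rack to the welding rack in reverse order

## Task

The four steel pieces stand on the dark steel rack in the order they came off the saw; the welder needs them the other way round. Move them to the empty plywood rack in reverse order, one in each pocket: the piece at the left end of the steel rack goes to the right end of the plywood rack, and so on along the row (left and right as seen from the robot). Stand every piece upright, flat on the floor of its pocket, and set it down rather than letting it drop.

Things in the scene. Friction and masses are not known exactly. Their poses are not given: they have to be found in the camera images.
- sleeve_mid (a point): round steel sleeve, outside diameter 40, bore 24, height 62 mm, 0.4 kg. Loose, stands upright. Point: on its axis, half-way up; z is up along its axis; round, so x and y do not matter.
- hex_mid (a point): hexagonal steel bar piece, 38 mm across flats (44 across corners), height 60 mm, with a dark bore in its top, 0.4 kg. Loose, stands upright. Point: on its axis, half-way up; z is up along its axis; x is square to one pair of flats.
- boss_mid (a point): turned steel boss: round flange diameter 46 and 10 mm high at the foot, round body diameter 32 mm up to 56 mm, pilot diameter 16 mm up to the top at 70 mm, 0.4 kg. Loose, stands upright. Point: on its axis, half-way up; z is up along its axis; grip it on the 32 mm body.
- box_tube_mid (a point): cut-off of square steel tube, 36 x 36 mm outside, wall 4 mm, height 74 mm, 0.28 kg. Loose, stands upright. Point: on its axis, half-way up; z is up along its axis; x and y are square to its faces.
- saw_rack: dark steel plate 78 x 316 x 10 mm fixed on the table, carrying four black plastic seats in a row, with a piece on each at the start. Origin: centre of its underside. y runs along the row to the robot's left (within about 0.15 rad); the seats are at y = +112.5, +37.5, -37.5 and -112.5 mm, on its centre line.
- seat_sleeve: black plastic seat, square shallow tray 66 x 66 mm, fixed on the steel rack, floor 13 mm and rim (3 mm thick) 18 mm above the table. Origin: centre of its underside. It is where the round sleeve stands at the start and it stays there, marking that piece's place in the row. All four seats look the same.
- seat_hex: black plastic seat, square shallow tray 66 x 66 mm, fixed on the steel rack, floor 13 mm and rim (3 mm thick) 18 mm above the table. Origin: centre of its underside. It is where the hexagonal piece stands at the start and it stays there, marking that piece's place in the row. All four seats look the same.
- seat_boss: black plastic seat, square shallow tray 66 x 66 mm, fixed on the steel rack, floor 13 mm and rim (3 mm thick) 18 mm above the table. Origin: centre of its underside. It is where the flanged boss stands at the start and it stays there, marking that piece's place in the row. All four seats look the same.
- seat_box_tube: black plastic seat, square shallow tray 66 x 66 mm, fixed on the steel rack, floor 13 mm and rim (3 mm thick) 18 mm above the table. Origin: centre of its underside. It is where the square tube stands at the start and it stays there, marking that piece's place in the row. All four seats look the same.
- weld_rack: plywood rack 78 x 304 mm fixed on the table, empty at the start: four open pockets in a row, each 70 (x) by 71 (y) mm inside. Origin: centre of its underside. y along the row to the robot's left (within 0.15 rad); pocket centres at y = +112.5, +37.5, -37.5, -112.5 mm; pocket floors 10 mm and tops of the 4 mm thick walls 18 mm above the table. Which rack is nearer the robot varies.

How it is judged (in metres and radians):
At the end, for the whole second after the job is handed in: Every piece is in the pocket of the plywood rack that mirrors its starting seat (left end to right end, and so on), its axis within 18 mm of the pocket's centre along each side of the rack, its foot within 5 mm of the pocket floor's height, upright within 0.1 rad, at rest (((y of seat_sleeve in the frame of saw_rack between 0.0925 and 0.1325 m and y of sleeve_mid in the frame of weld_rack between -0.1305 and -0.0945 m) or (y of seat_sleeve in the frame of saw_rack between 0.0175 and 0.0575 m and y of sleeve_mid in the frame of weld_rack between -0.0555 and -0.0195 m) or (y of seat_sleeve in the frame of saw_rack between -0.0575 and -0.0175 m and y of sleeve_mid in the frame of weld_rack between 0.0195 and 0.0555 m) or (y of seat_sleeve in the frame of saw_rack between -0.1325 and -0.0925 m and y of sleeve_mid in the frame of weld_rack between 0.0945 and 0.1305 m)) and x of sleeve_mid in the frame of weld_rack between -0.018 and 0.018 m and z of sleeve_mid in the frame of weld_rack between 0.036 and 0.046 m and angle between each of sleeve_mid, hex_mid, boss_mid, box_tube_mid's own z axis and vertical below 0.1 rad and linear speed of each of sleeve, hex, boss, box_tube below 0.02 m/s and ((y of seat_hex in the frame of saw_rack between 0.0925 and 0.1325 m and y of hex_mid in the frame of weld_rack between -0.1305 and -0.0945 m) or (y of seat_hex in the frame of saw_rack between 0.0175 and 0.0575 m and y of hex_mid in the frame of weld_rack between -0.0555 and -0.0195 m) or (y of seat_hex in the frame of saw_rack between -0.0575 and -0.0175 m and y of hex_mid in the frame of weld_rack between 0.0195 and 0.0555 m) or (y of seat_hex in the frame of saw_rack between -0.1325 and -0.0925 m and y of hex_mid in the frame of weld_rack between 0.0945 and 0.1305 m)) and x of hex_mid in the frame of weld_rack between -0.018 and 0.018 m and z of hex_mid in the frame of weld_rack between 0.035 and 0.045 m and ((y of seat_boss in the frame of saw_rack between 0.0925 and 0.1325 m and y of boss_mid in the frame of weld_rack between -0.1305 and -0.0945 m) or (y of seat_boss in the frame of saw_rack between 0.0175 and 0.0575 m and y of boss_mid in the frame of weld_rack between -0.0555 and -0.0195 m) or (y of seat_boss in the frame of saw_rack between -0.0575 and -0.0175 m and y of boss_mid in the frame of weld_rack between 0.0195 and 0.0555 m) or (y of seat_boss in the frame of saw_rack between -0.1325 and -0.0925 m and y of boss_mid in the frame of weld_rack between 0.0945 and 0.1305 m)) and x of boss_mid in the frame of weld_rack between -0.018 and 0.018 m and z of boss_mid in the frame of weld_rack between 0.04 and 0.05 m and ((y of seat_box_tube in the frame of saw_rack between 0.0925 and 0.1325 m and y of box_tube_mid in the frame of weld_rack between -0.1305 and -0.0945 m) or (y of seat_box_tube in the frame of saw_rack between 0.0175 and 0.0575 m and y of box_tube_mid in the frame of weld_rack between -0.0555 and -0.0195 m) or (y of seat_box_tube in the frame of saw_rack between -0.0575 and -0.0175 m and y of box_tube_mid in the frame of weld_rack between 0.0195 and 0.0555 m) or (y of seat_box_tube in the frame of saw_rack between -0.1325 and -0.0925 m and y of box_tube_mid in the frame of weld_rack between 0.0945 and 0.1305 m)) and x of box_tube_mid in the frame of weld_rack between -0.018 and 0.018 m and z of box_tube_mid in the frame of weld_rack between 0.042 and 0.052 m); the robot touches nothing.
It fails at once if a piece is dropped: it falls freely at more than 0.8 m/s (a fall of about 33 mm) with no finger on it ((linear speed of sleeve above 0.8 m/s and contact force between the fingers and sleeve below 0.05 N) or (linear speed of hex above 0.8 m/s and contact force between the fingers and hex below 0.05 N) or (linear speed of boss above 0.8 m/s and contact force between the fingers and boss below 0.05 N) or (linear speed of box_tube above 0.8 m/s and contact force between the fingers and box_tube below 0.05 N)).
It also fails if it takes over 106 s, if anything falls off the work surface, if the arm or the gripper's body presses on something with over 40 N, if the wrist force passes 120 N, or if a joint passes its speed limit or range.

## Robot

A 6-joint arm with a two-finger parallel gripper is mounted at the origin on the work surface. World frame = base frame: x ahead of the robot, y to its left, z up, the work surface at z = 0. Lengths are in mm, angles in rad, forces in N, time in s.
With the tool pointing down it reaches from about 325 to 775 mm from the base axis. Payload 5.5 kg.
Tool frame: the origin (TCP) lies midway between the tips of the shut fingers; the grasp point (between the pads) lies robot.pinch_z behind it (robot.pinch_z is the distance from the TCP to the grasp point, in mm); z points along the fingers, y is the direction in which the jaws open and shut (so a half turn about z gives the same grasp; the last joint's range is limited). The gripper opens to 85 mm and grips with 20 to 120 N. Pads are 22 mm wide; open, the fingers measure 114 mm over their backs; the gripper's body (76 mm by 85 mm) begins 54 mm behind the grasp point. The pads swing forward as they close: fully open they stand 13 mm farther back than shut.
Start: joints at [-1.17, 0.091, 1.231, -0, 1.82, -0.057], TCP at [265.187, -538.231, 231.275] pointing down, gripper open.
Joint ranges: [-2.87, 2.87], [-0.86, 2.18], [0.17, 2.46], [-1.51, 4.65], [0.06, 2.69], [-2.65, 2.65]. Speed limits (rad/s): [2.57, 2.57, 3.01, 3.14, 3.14, 3.14].

## Interface

Orientations are given as a unit quaternion [w, x, y, z].
In Python, from bench import robot gives the robot as it stands.
- The arm moves only by the tool drive_tool, never from a script. Its argument "rows" is a list of rows, each a list of 3 entries, a list of its own where there are three numbers: the shift along the tool's x, y, z in cm, then the turn, a rotation vector about the tool's x, y, z in degrees, then the finger opening in cm, from 0 to 8.54. A call has 1 to 12 rows; each row is the pose to reach, as a shift and turn from the pose commanded when the call began, along the tool's axes at that moment; what a row does not reach only later rows make up. A row lasts 1/12 s, in which the tool goes at most 41.7 mm and 7.16 degrees, less where a joint would pass 70% of its speed; a pose out of reach is approached as far as the arm can. A call with a gripper value outside its range is refused whole. The fingers move at their own pace and stop on an object; the grip force is fixed at half the most. Time passes only in rows, so rows that repeat a pose let the fingers close. It gives the time, the measured TCP pose, the force and the opening at its end, in the units of the state.
- robot.get_obs(): the state, without advancing time (a new reading comes with each control period).
- robot.grab_frame(name): name is "side" or "top" or "wrist"; returns a dict with "image" (384x512x3 uint8, red, green, blue), "range_z" (384x512 float32, mm along the optical axis (not along the pixel's ray), 0 where there is no reading), "mtx" (3x3 intrinsics, pixels), "eye" and "orientation" of the camera in the world. Camera axes: x right, y down, z forward; pixel columns grow to the right and rows downward; lengths in mm; the calibration is good to about 2 mm. A picture is of the moment at which its call begins.
- robot.hand_in(): hands the job in, once; it reports no verdict.
Trained networks look in a picture, given as the dict that the camera call returned (one of the last four; its "shot" number tells which), for a name from the list of things; names that differ only in an ending like _2 or _b are one class to them, and where a whole thing is asked for, a point or a joint stands for the part that bears it (a point fixed in the world has none). Each returns a list of dicts, best first, with "confidence" (0 to 1); they miss things now and then, are a little off and sometimes report something else, mostly with a low value. They report only what shows in the picture. A call takes as long as a camera call.
- robot.find_in(thing, picture): "position" ([column, row] in pixels, amid what is visible of it).
- robot.tip_of(thing, picture): "position" ([column, row] in pixels: a listed point, or the origin of a listed thing).
The state is a dict: "time_s": time; "joint_positions": joint angles; "joint_vel": joint speeds; "tau": joint torques, N m; "ee_pos": TCP position; "orientation": TCP orientation; "contact_force": force on the tool from outside, world axes, zero at the start; "torque": the same for the moment, N m; "finger_gap": finger opening in mm.
Only numpy, scipy, OpenCV 4.12 (cv2) and the standard library are available. Lean on these libraries where they do the work, as an engineer would, in place of code of your own. Each camera call takes 0.05 s, during which the arm holds its last target.

## Working session

There is one attempt and no reset: what is moved stays moved. The work goes in short steps, Python scripts to look and compute and a tool call to move; the robot and the scene stay as the last step left them, time stands still between calls to the robot, and variables do not carry over. Pictures are saved under pics/ and viewed, and the job is handed in when it is done.

Besides the shell and the picture viewer there is one more tool, called after "Request:" as name([rows], argument=value, ...), one row to a line, values as JSON. drive_tool: Moves the arm, as the interface text tells. Its arguments: {"type":"object","properties":{"rows":{"type":"array","items":{"type":"array"}}},"required":["rows"]}

```bash
mkdir -p pics; ls
cat > h.py <<'E'
import numpy as np, cv2
from bench import robot
from scipy.spatial.transform import Rotation as R
def q(o): return R.from_quat([o[1],o[2],o[3],o[0]])
def world(f,u,v,z=None,d=None):
    K=np.array(f["mtx"]); r=np.array([(u-K[0,2])/K[0,0],(v-K[1,2])/K[1,1],1.])
    M=q(f["orientation"]).as_matrix(); e=np.array(f["eye"])
    w=M@r
    if d is None: d=(z-e[2])/w[2]
    return e+w*d
def cloud(f):
    D=f["range_z"]; K=np.array(f["mtx"]); v,u=np.mgrid[0:D.shape[0],0:D.shape[1]]
    P=np.stack([(u-K[0,2])/K[0,0]*D,(v-K[1,2])/K[1,1]*D,D],-1)
    return P@q(f["orientation"]).as_matrix().T+np.array(f["eye"])
E
python3 - <<'E'
from h import *
print(robot.pinch_z, robot.get_obs())
for n in ("top","side"):
    f=robot.grab_frame(n); cv2.imwrite(f"pics/{n}0.png",f["image"][:,:,::-1]); np.savez(f"{n}0.npz",**{k:f[k] for k in("image","range_z","mtx","eye","orientation")})
    print(n,f["eye"],f["orientation"],f["mtx"][0][0])
    for t,z in (("sleeve_mid",44),("hex_mid",43),("boss_mid",48),("box_tube_mid",50),("saw_rack",0),("weld_rack",0)):
        for r in robot.tip_of(t,f)[:2]:
            u,v=r["position"]; print(t,round(r["confidence"],2),np.round([u,v]),np.round(world(f,u,v,z),1))
E
```

```text
pics
18.700000000000003 {'time_s': 0.0, 'joint_positions': array([-1.16968955e+00,  9.18695648e-02,  1.23192075e+00,  2.57565959e-06,
        1.81977956e+00, -5.66763591e-02]), 'joint_vel': array([ 0.00041115,  0.00108365, -0.00053956,  0.00066912,  0.00019343,
       -0.00034211]), 'tau': array([-3.42003848e-03, -4.58731985e+01, -4.18033576e+01, -3.48086687e-04,
        1.14173832e-02,  4.41466000e-05]), 'ee_pos': array([ 265.07661262, -537.95159372,  230.12476143]), 'orientation': array([-9.74203270e-04,  9.73917947e-01,  2.26898336e-01, -1.68183963e-04]), 'contact_force': array([-0.32849764, -0.41334772,  0.73370825]), 'torque': array([0.00517586, 0.02836103, 0.0423294 ]), 'finger_gap': 85.31593855426152}
top [444.0310442   -5.98042748 960.77384283] [-0.03600981  0.71585497 -0.69616568  0.04010361] 499.6617229472656
sleeve_mid 0.81 [238. 129.] [652.9  16.9  44. ]
hex_mid 0.95 [280. 136.] [641.8 -62.1  43. ]
hex_mid 0.46 [237. 128.] [655.   19.4  43. ]
boss_mid 0.64 [198. 122.] [661.6  92.   48. ]
boss_mid 0.62 [209. 236.] [451.2  63.3  48. ]
box_tube_mid 0.76 [167. 114.] [676.3 150.1  50. ]
saw_rack 0.31 [239. 129.] [661.8  16.6   0. ]
weld_rack 0.6 [209. 238.] [449.1  67.2   0. ]
side [ 474.81240338 -573.57238737  471.13196842] [-0.46191959  0.88333169 -0.0740696   0.02948077] 375.16333460464455
sleeve_mid 0.78 [305. 190.] [652.4  15.5  44. ]
hex_mid 0.93 [310. 214.] [643.8 -57.5  43. ]
hex_mid 0.57 [299. 181.] [649.4  53.1  43. ]
boss_mid 0.6 [300. 169.] [661.3  90.1  48. ]
box_tube_mid 0.23 [305. 191.] [649.    4.3  50. ]
weld_rack 0.91 [202. 203.] [448.1  69.8   0. ]
```

View pics/top0.png

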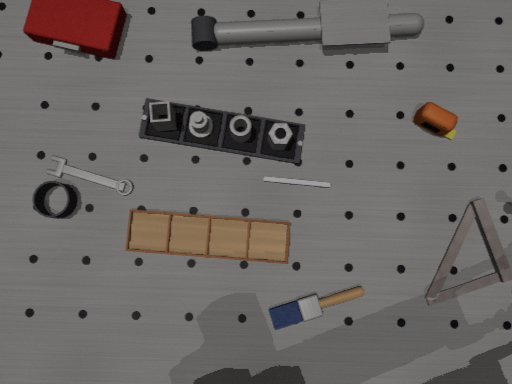

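View pics/side0.png

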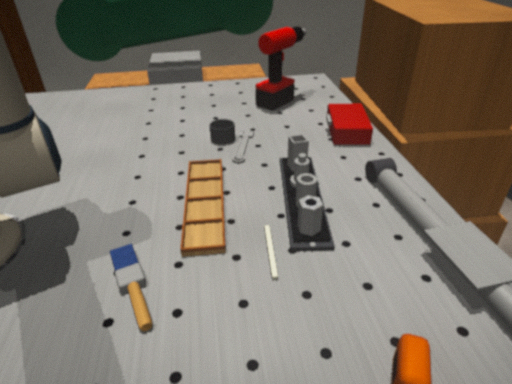

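Run:
```python
from h import *
for n in ("top","side"):
    f=dict(np.load(f"{n}0.npz")); P=cloud(f)
    z=P[...,2]; ok=(f["range_z"]>0)&(z>40)&(z<110)&(P[...,0]>330)&(P[...,0]<760)&(abs(P[...,1])<320)
    k,l,s,c=cv2.connectedComponentsWithStats(ok.astype(np.uint8))
    for i in range(1,k):
        if s[i,4]>60:
            p=P[l==i]; zt=np.percentile(p[:,2],95); t=p[p[:,2]>zt-5]
            print(n,s[i,4],c[i].round(),"ztop",zt.round(1),"topc",t.mean(0).round(1),"mid",((t.min(0)+t.max(0))/2).round(1),"ext",np.ptp(t[:,:2],axis=0).round(0), "minrect",cv2.minAreaRect(t[:,:2].astype(np.float32)))
f=dict(np.load("top0.npz")); P=cloud(f)
im=f["image"]; 
cv2.imwrite("pics/crop.png",cv2.resize(im[80:290,120:330,::-1],None,fx=2.8,fy=2.8,interpolation=cv2.INTER_CUBIC))
```

```text
top 482 [161. 114.] ztop 87.3 topc [670.8 157.8  85.9] mid [670.7 158.   86.3] ext [40. 38.] minrect ((670.57666015625, 157.69825744628906), (36.91646194458008, 36.384796142578125), 7.384105205535889)
top 286 [198. 121.] ztop 82.4 topc [662.   90.4  81.4] mid [661.9  90.5  81.9] ext [15. 15.] minrect ((661.8510131835938, 90.40480041503906), (15.174610137939453, 14.773756980895996), 2.4333105087280273)
top 360 [240. 127.] ztop 76.0 topc [652.1  13.6  73.8] mid [652.   13.9  75. ] ext [39. 38.] minrect ((652.5592651367188, 13.489847183227539), (39.197120666503906, 37.75675582885742), 46.91680145263672)
top 446 [279. 134.] ztop 74.6 topc [640.5 -59.1  72.2] mid [640.7 -59.   73. ] ext [38. 42.] minrect ((640.23388671875, -59.0731201171875), (37.8497314453125, 41.44853591918945), 61.517311096191406)
side 1761 [304. 180.] ztop 85.2 topc [669.7 143.3  84.8] mid [671.7 129.7  85.1] ext [40. 97.] minrect ((672.9545288085938, 129.58432006835938), (38.7391471862793, 96.4161148071289), 2.6114275455474854)
```

View pics/crop.png

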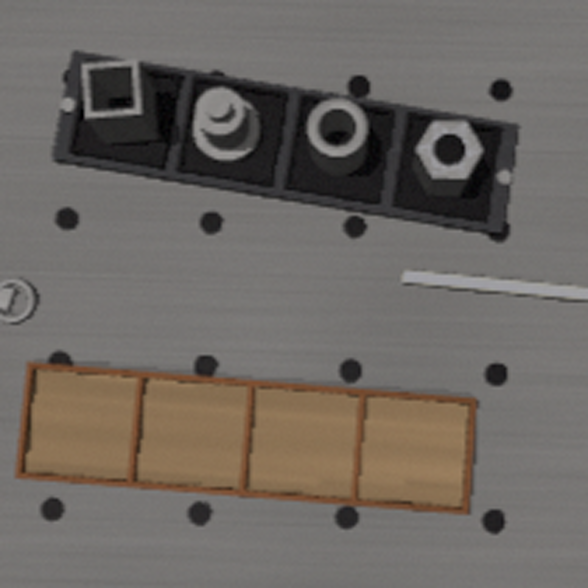

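Run:
```python
from h import *
f=dict(np.load("top0.npz")); im=f["image"]; P=cloud(f)
hsv=cv2.cvtColor(im,cv2.COLOR_RGB2HSV)
m=((hsv[...,1]>70)&(hsv[...,0]<25)).astype(np.uint8); m[:190]=0;m[280:]=0;m[:,:110]=0;m[:,310:]=0
k,l,s,c=cv2.connectedComponentsWithStats(m); i=1+s[1:,4].argmax(); print(s[i])
v,u=np.nonzero(l==i)
W=np.array([world(f,a,b,z=18)[:2] for a,b in zip(u,v)],np.float32)
print("weld 18:",cv2.minAreaRect(W))
p=P[l==i]; print("z pct",np.percentile(p[:,2],[5,50,95]))
# saw rack dark
m=((im.max(2)<75)).astype(np.uint8); m[:95]=0;m[170:]=0;m[:,:135]=0;m[:,310:]=0
m=cv2.morphologyEx(m,cv2.MORPH_OPEN,np.ones((5,5)))
v,u=np.nonzero(m)
W=np.array([world(f,a,b,z=14)[:2] for a,b in zip(u,v)],np.float32); print("saw",cv2.minAreaRect(W))
# flats of hex and tube: extents of top vs angle
z=P[...,2]
for n,(cx,cy,zt) in dict(tube=(670.8,157.8,86),hex=(640.5,-59,73)).items():
    t=P[(abs(z-zt)<6)&(np.hypot(P[...,0]-cx,P[...,1]-cy)<32)][:,:2]
    e=[np.ptp(t@[np.cos(a),np.sin(a)]) for a in np.deg2rad(range(-45,46,3))]
    print(n,len(t),[(d,round(x,1)) for d,x in zip(range(-45,46,3),e)])
b=im[95:155,255:305]; cv2.imwrite("pics/hx.png",cv2.resize(b[:,:,::-1],None,fx=10,fy=10,interpolation=cv2.INTER_CUBIC))
```

```text
[ 125  209  165   55 6792]
weld 18: ((452.32916259765625, 68.4321060180664), (304.5785827636719, 79.40005493164062), 86.84280395507812)
z pct [ 6.0606485   9.25635036 17.61167303]
saw ((649.3419799804688, 48.56018829345703), (115.46089935302734, 316.43255615234375), 0.12632586061954498)
tube 202 [(-45, np.float64(49.2)), (-42, np.float64(49.4)), (-39, np.float64(49.6)), (-36, np.float64(49.5)), (-33, np.float64(49.4)), (-30, np.float64(49.1)), (-27, np.float64(48.7)), (-24, np.float64(48.1)), (-21, np.float64(47.4)), (-18, np.float64(46.7)), (-15, np.float64(45.9)), (-12, np.float64(44.9)), (-9, np.float64(43.9)), (-6, np.float64(42.7)), (-3, np.float64(41.4)), (0, np.float64(40.1)), (3, np.float64(38.9)), (6, np.float64(37.6)), (9, np.float64(37.3)), (12, np.float64(38.4)), (15, np.float64(39.4)), (18, np.float64(40.7)), (21, np.float64(41.9)), (24, np.float64(43.0)), (27, np.float64(43.9)), (30, np.float64(44.7)), (33, np.float64(45.5)), (36, np.float64(46.1)), (39, np.float64(46.6)), (42, np.float64(47.1)), (45, np.float64(47.6))]
hex 384 [(-45, np.float64(40.9)), (-42, np.float64(41.2)), (-39, np.float64(41.3)), (-36, np.float64(41.4)), (-33, np.float64(41.5)), (-30, np.float64(41.5)), (-27, np.float64(41.5)), (-24, np.float64(41.4)), (-21, np.float64(41.2)), (-18, np.float64(40.9)), (-15, np.float64(40.5)), (-12, np.float64(40.0)), (-9, np.float64(39.4)), (-6, np.float64(38.7)), (-3, np.float64(38.1)), (0, np.float64(38.6)), (3, np.float64(39.1)), (6, np.float64(39.9)), (9, np.float64(40.6)), (12, np.float64(41.2)), (15, np.float64(41.7)), (18, np.float64(42.1)), (21, np.float64(42.4)), (24, np.float64(42.5)), (27, np.float64(42.7)), (30, np.float64(42.7)), (33, np.float64(42.6)), (36, np.float64(42.4)), (39, np.float64(42.1)), (42, np.float64(41.8)), (45, np.float64(41.4))]
```

View pics/hx.png

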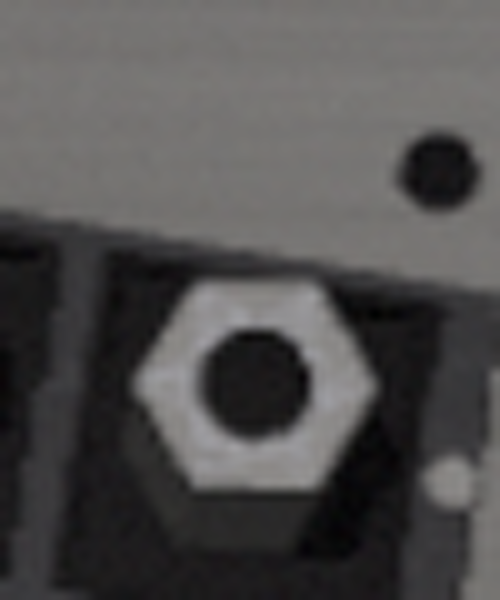

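```bash
cat >> h.py <<'E'
def plan(x,y,z,th):
    o=robot.get_obs(); Rn=q(o["orientation"])
    ps=np.deg2rad(90+th); Rt=R.from_matrix(np.array([[np.cos(ps),np.sin(ps),0],[np.sin(ps),-np.cos(ps),0],[0,0,-1.]]))
    d=Rn.inv().apply(np.array([x,y,z])-o["ee_pos"])/10; t=(Rn.inv()*Rt).as_rotvec(degrees=True)
    print("t",o["time_s"],"at",o["ee_pos"].round(1),"gap",round(o["finger_gap"],1),"F",o["contact_force"].round(1),"-> shift cm",d.round(2),"turn",t.round(2))
E
python3 -c "
from h import *
plan(640.5,-59,150,-1)"
```

```text
t 0.7 at [ 265.2 -538.2  231.3] gap 85.2 F [0.3 0.  1. ] -> shift cm [ 54.85 -26.4    8.13] turn [ -0.     0.   -62.77]
```

Request:
drive_tool([
  [[54.85, -26.4, 6], [0, 0, -62.8], 8.5],
  [[54.85, -26.4, 6], [0, 0, -62.8], 8.5],
  [[54.85, -26.4, 6], [0, 0, -62.8], 8.5],
  [[54.85, -26.4, 6], [0, 0, -62.8], 8.5],
  [[54.85, -26.4, 6], [0, 0, -62.8], 8.5],
  [[54.85, -26.4, 6], [0, 0, -62.8], 8.5],
  [[54.85, -26.4, 6], [0, 0, -62.8], 8.5],
  [[54.85, -26.4, 6], [0, 0, -62.8], 8.5],
  [[54.85, -26.4, 6], [0, 0, -62.8], 8.5],
  [[54.85, -26.4, 6], [0, 0, -62.8], 8.5],
  [[54.85, -26.4, 6], [0, 0, -62.8], 8.5],
  [[54.85, -26.4, 6], [0, 0, -62.8], 8.5],
])

```text
time_s: 1.7
ee_pos: [573.0, -144.6, 182.3]
orientation: [0.0, 0.713, 0.701, 0.0]
contact_force: [0.1, -0.9, 0.7]
finger_gap: 85.0
```

```bash
python3 -c "
from h import *
plan(640.5,-59,170,-1)"
```

```text
t 1.7 at [ 573.  -144.6  182.3] gap 85.0 F [ 0.1 -0.9  0.7] -> shift cm [8.67 6.61 1.23] turn [0.03 0.01 0.04]
```

Request:
drive_tool([
  [[8.6, 6.5, 1.2], [0, 0, 0], 8.5],
  [[8.6, 6.5, 1.2], [0, 0, 0], 8.5],
  [[8.6, 6.5, 1.2], [0, 0, 0], 8.5],
  [[8.6, 6.5, 1.2], [0, 0, 0], 8.5],
  [[8.6, 6.5, 1.2], [0, 0, 0], 8.5],
  [[8.6, 6.5, 1.2], [0, 0, 0], 8.5],
])

```text
time_s: 2.2
ee_pos: [638.2, -62.0, 170.2]
orientation: [0.0, 0.713, 0.701, -0.0]
contact_force: [-0.5, -0.4, 0.7]
finger_gap: 85.0
```

Run:
```python
from h import *
plan(640.5,-59,32,-1)
f=robot.grab_frame("wrist"); cv2.imwrite("pics/w1.png",f["image"][:,:,::-1])
P=cloud(f); z=P[...,2]
ok=(f["range_z"]>0)&(abs(z-73)<6)
k,l,s,c=cv2.connectedComponentsWithStats(ok.astype(np.uint8))
for i in range(1,k):
    if s[i,4]>200:
        p=P[l==i]; print(s[i],p.mean(0).round(1),cv2.minAreaRect(p[:,:2].astype(np.float32)))
```

```text
t 2.2 at [638.2 -62.  170.2] gap 85.0 F [-0.5 -0.4  0.7] -> shift cm [ 0.31  0.23 13.82] turn [-0.02  0.03  0.03]
[ 245   63   55   57 1615] [653.   13.4  74.2] ((652.8672485351562, 13.046340942382812), (39.03842544555664, 38.548728942871094), 42.35296630859375)
[ 232  160   49   54 1961] [640.7 -58.9  72.6] ((640.6082763671875, -59.739505767822266), (37.88990020751953, 43.32929611206055), 0.14255940914154053)
```

View pics/w1.png

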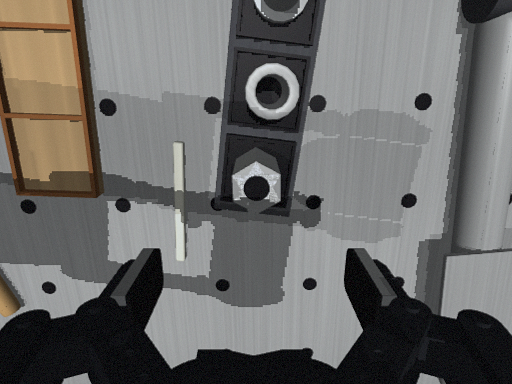

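Request:
drive_tool([
  [[0.3, 0.2, 3], [0, 0, -1], 8.5],
  [[0.3, 0.2, 6], [0, 0, -1], 8.5],
  [[0.3, 0.2, 7], [0, 0, -1], 8.5],
  [[0.3, 0.2, 7], [0, 0, -1], 8.5],
  [[0.3, 0.2, 7], [0, 0, -1], 8.5],
])

```text
time_s: 2.67
ee_pos: [640.1, -59.6, 100.7]
orientation: [-0.0, 0.707, 0.707, -0.0]
contact_force: [-0.1, 0.0, 0.9]
finger_gap: 84.6
```

Run:
```python
from h import *
plan(640.6,-59.3,32,0)
```

```text
t 2.6667 at [640.1 -59.6 100.7] gap 84.6 F [-0.1  0.   0.9] -> shift cm [0.03 0.06 6.87] turn [-0.03  0.   -0.05]
```

Request:
drive_tool([
  [[0, 0, 2], [0, 0, 0], 8.5],
  [[0, 0, 4], [0, 0, 0], 8.5],
  [[0, 0, 6], [0, 0, 0], 8.5],
  [[0, 0, 6.8], [0, 0, 0], 8.5],
  [[0, 0, 6.8], [0, 0, 0], 8.5],
  [[0, 0, 6.8], [0, 0, 0], 6],
  [[0, 0, 6.8], [0, 0, 0], 4],
  [[0, 0, 6.8], [0, 0, 0], 3],
  [[0, 0, 6.8], [0, 0, 0], 3],
  [[0, 0, 6.8], [0, 0, 0], 3],
  [[0, 0, 6.8], [0, 0, 0], 3],
  [[0, 0, 6.8], [0, 0, 0], 3],
])

```text
time_s: 3.67
ee_pos: [641.3, -58.7, 34.2]
orientation: [0.001, 0.707, 0.707, 0.001]
contact_force: [-1.2, 0.6, 5.7]
finger_gap: 37.3
```

Request:
drive_tool([
  [[0, 0, -0.5], [0, 0, 0], 3],
  [[0, 0, -1], [0, 0, 0], 3],
  [[0, 0, -3], [0, 0, 0], 3],
  [[0, 0, -5], [0, 0, 0], 3],
  [[0, 0, -7], [0, 0, 0], 3],
  [[0, 0, -9], [0, 0, 0], 3],
  [[0, 0, -11], [0, 0, 0], 3],
  [[0, 0, -11.5], [0, 0, 0], 3],
  [[0, 0, -11.5], [0, 0, 0], 3],
])

```text
time_s: 4.42
ee_pos: [641.3, -58.7, 149.1]
orientation: [0.001, 0.707, 0.707, 0.001]
contact_force: [0.5, -0.1, -3.4]
finger_gap: 37.4
```

Run:
```python
from h import *
f=robot.grab_frame("side"); cv2.imwrite("pics/s1.png",f["image"][:,:,::-1])
plan(457.5,180.8,140,-3)
```

```text
t 4.4667 at [640.6 -58.6 147.1] gap 37.1 F [ 0.4 -0.5 -4.3] -> shift cm [ 23.95 -18.3    0.7 ] turn [ 0.02 -0.    3.03]
```

View pics/s1.png

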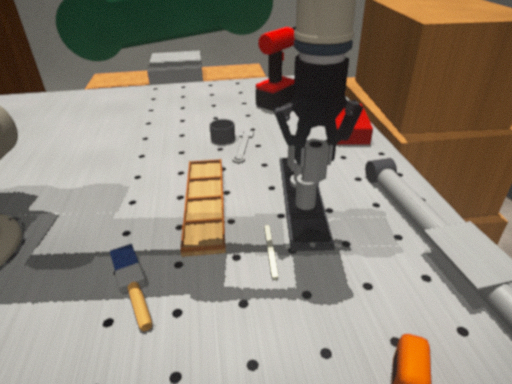

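Request:
drive_tool([
  [[2, -1.5, 0], [0, 0, 3], 3],
  [[5, -3.8, 0], [0, 0, 3], 3],
  [[8, -6.1, 0], [0, 0, 3], 3],
  [[11, -8.4, 0], [0, 0, 3], 3],
  [[14, -10.7, 0], [0, 0, 3], 3],
  [[17, -13, 0], [0, 0, 3], 3],
  [[20, -15.3, 0], [0, 0, 3], 3],
  [[22.5, -17.2, 0], [0, 0, 3], 3],
  [[23.9, -18.3, 0], [0, 0, 3], 3],
  [[23.9, -18.3, 0], [0, 0, 3], 3],
  [[23.9, -18.3, 0], [0, 0, 3], 3],
])

```text
time_s: 5.38
ee_pos: [456.2, 180.7, 145.3]
orientation: [-0.0, 0.724, 0.689, -0.001]
contact_force: [-0.1, 0.3, -5.3]
finger_gap: 37.6
```

Run:
```python
from h import *
f=robot.grab_frame("wrist"); cv2.imwrite("pics/w2.png",f["image"][:,:,::-1])
plan(457.5,180.8,31,-3)
for r in robot.tip_of("hex_mid",f)[:1]+robot.tip_of("weld_rack",f)[:1]: print(r)
P=cloud(f);im=f["image"];hsv=cv2.cvtColor(im,cv2.COLOR_RGB2HSV)
m=((hsv[...,1]>70)&(hsv[...,0]<25)&(P[...,2]<25)&(P[...,2]>13)).astype(np.uint8)
W=P[m>0][:,:2]; W=W[(W[:,0]<520)&(W[:,0]>380)]; print(cv2.minAreaRect(W.astype(np.float32)))
```

```text
t 5.4333 at [456.8 180.  145.5] gap 37.4 F [ 0.3  0.3 -4.8] -> shift cm [ 0.1   0.09 11.45] turn [-0.12  0.08  0.07]
{'position': [254.6, 260.6], 'confidence': 0.64}
((453.68145751953125, 105.55351257324219), (230.66946411132812, 78.12728881835938), 86.94703674316406)
```

View pics/w2.png

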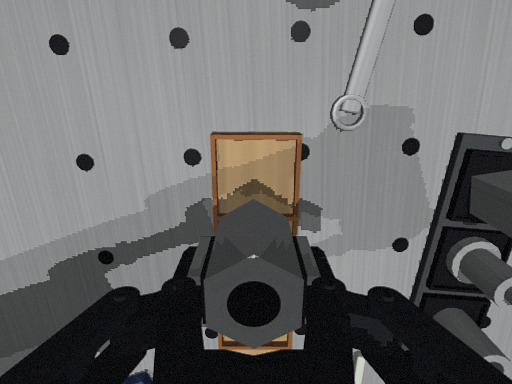

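Request:
drive_tool([
  [[0.1, 0.1, 3], [0, 0, 0], 3],
  [[0.1, 0.1, 6], [0, 0, 0], 3],
  [[0.1, 0.1, 8.5], [0, 0, 0], 3],
  [[0.1, 0.1, 10.2], [0, 0, 0], 3],
  [[0.1, 0.1, 10.8], [0, 0, 0], 3],
  [[0.1, 0.1, 10.9], [0, 0, 0], 3],
  [[0.1, 0.1, 11], [0, 0, 0], 3],
  [[0.1, 0.1, 11], [0, 0, 0], 3],
])

```text
time_s: 6.2
ee_pos: [459.6, 181.2, 38.7]
orientation: [0.001, 0.725, 0.688, 0.001]
contact_force: [-0.6, -0.4, -2.8]
finger_gap: 37.5
```

Run:
```python
from h import *
plan(457.5,180.8,31,-3)
```

```text
t 6.2 at [459.6 181.2  38.7] gap 37.5 F [-0.6 -0.4 -2.8] -> shift cm [-0.05 -0.2   0.77] turn [ 0.13 -0.05 -0.01]
```

Request:
drive_tool([
  [[0, -0.1, 0.15], [0, 0, 0], 3],
  [[0, -0.1, 0.25], [0, 0, 0], 3],
  [[0, -0.1, 0.35], [0, 0, 0], 3],
  [[0, -0.1, 0.4], [0, 0, 0], 3],
  [[0, -0.1, 0.4], [0, 0, 0], 3],
])

```text
time_s: 6.62
ee_pos: [457.4, 181.3, 33.3]
orientation: [0.0, 0.725, 0.689, 0.0]
contact_force: [-0.4, -0.9, -4.1]
finger_gap: 37.3
```

Request:
drive_tool([
  [[0, 0, 0.1], [0, 0, 0], 3],
  [[0, 0, 0.15], [0, 0, 0], 3],
  [[0, 0, 0.15], [0, 0, 0], 3],
])

```text
time_s: 6.87
ee_pos: [457.3, 181.2, 31.5]
orientation: [-0.0, 0.725, 0.689, -0.0]
contact_force: [0.6, 0.3, -3.9]
finger_gap: 37.4
```

Request:
drive_tool([
  [[0, 0, 0.1], [0, 0, 0], 3],
  [[0, 0, 0.1], [0, 0, 0], 3],
  [[0, 0, 0.1], [0, 0, 0], 3],
])

```text
time_s: 7.12
ee_pos: [457.5, 181.3, 31.2]
orientation: [0.0, 0.725, 0.689, 0.0]
contact_force: [-1.8, -0.7, 1.2]
finger_gap: 36.9
```

Request:
drive_tool([
  [[0, 0, 0], [0, 0, 0], 5],
  [[0, 0, 0], [0, 0, 0], 6],
  [[0, 0, 0], [0, 0, 0], 6.5],
  [[0, 0, 0], [0, 0, 0], 6.5],
  [[0, 0, -2], [0, 0, 0], 6.5],
  [[0, 0, -5], [0, 0, 0], 6.5],
  [[0, 0, -8], [0, 0, 0], 8],
  [[0, 0, -11], [0, 0, 0], 8.5],
  [[0, 0, -11.5], [0, 0, 0], 8.5],
  [[0, 0, -11.5], [0, 0, 0], 8.5],
])

```text
time_s: 7.95
ee_pos: [458.9, 181.7, 149.2]
orientation: [0.001, 0.725, 0.689, 0.003]
contact_force: [0.2, 0.2, -0.1]
finger_gap: 84.9
```

Run:
```python
from h import *
f=robot.grab_frame("wrist"); cv2.imwrite("pics/w3.png",f["image"][:,:,::-1])
plan(652.8,13.4,140,-6)
P=cloud(f); z=P[...,2]
ok=(f["range_z"]>0)&(abs(z-70)<6)
k,l,s,c=cv2.connectedComponentsWithStats(ok.astype(np.uint8))
for i in range(1,k):
    if s[i,4]>200:
        p=P[l==i]; print(s[i],p.mean(0).round(1),cv2.minAreaRect(p[:,:2].astype(np.float32)))
```

```text
t 8.0 at [458.  181.5 146.7] gap 85.2 F [-0.   0.9 -0.9] -> shift cm [-15.78  20.32   0.71] turn [ 0.13 -0.05  3.03]
[ 225  170   52   58 2218] [457.7 181.2  69.6] ((457.5672302246094, 180.38775634765625), (43.21417236328125, 37.780120849609375), 87.60706329345703)
[502 193  10  48 354] [653.  154.9  67.8] ((652.7809448242188, 155.74903869628906), (4.265296936035156, 36.244781494140625), 3.143545389175415)
[482 271  30  35 741] [655.4  93.1  68.7] ((656.5755615234375, 90.19503784179688), (32.50603103637695, 21.56392478942871), 88.90534973144531)
```

View pics/w3.png

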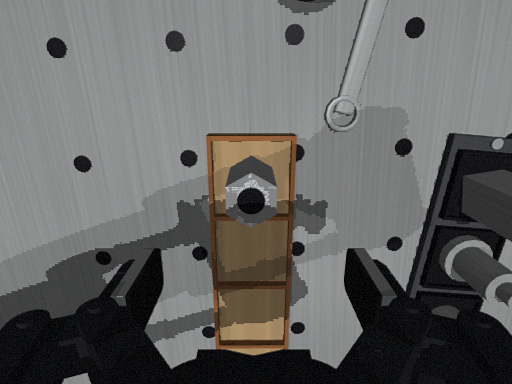

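The hex stands upright in the left pocket at (457.6, 181), with its top at 70 mm. In the picture it is centred at about (250, 190). The sleeve is next.

Request:
drive_tool([
  [[-3, 3.8, 0], [0, 0, 3], 8.5],
  [[-6, 7.7, 0], [0, 0, 3], 8.5],
  [[-9, 11.6, 0], [0, 0, 3], 8.5],
  [[-12, 15.4, 0], [0, 0, 3], 8.5],
  [[-14.5, 18.6, 0], [0, 0, 3], 8.5],
  [[-15.8, 20.3, 0], [0, 0, 3], 8.5],
  [[-15.8, 20.3, 0], [0, 0, 3], 8.5],
  [[-15.8, 20.3, 2], [0, 0, 3], 8.5],
  [[-15.8, 20.3, 4], [0, 0, 3], 8.5],
  [[-15.8, 20.3, 4], [0, 0, 3], 8.5],
  [[-15.8, 20.3, 4], [0, 0, 3], 8.5],
])

```text
time_s: 8.92
ee_pos: [650.1, 13.1, 102.2]
orientation: [-0.002, 0.743, 0.669, -0.002]
contact_force: [0.4, -1.1, 0.6]
finger_gap: 85.4
```

Run:
```python
from h import *
plan(652.8,13.4,33,-6)
```

```text
t 8.9167 at [650.1  13.1 102.2] gap 85.4 F [ 0.4 -1.1  0.6] -> shift cm [0.06 0.3  6.92] turn [-0.37  0.02  0.03]
```

Request:
drive_tool([
  [[0.05, 0.2, 2], [0, 0, 0], 8.5],
  [[0.05, 0.2, 4], [0, 0, 0], 8.5],
  [[0.05, 0.2, 6], [0, 0, 0], 8.5],
  [[0.05, 0.2, 6.9], [0, 0, 0], 8.5],
  [[0.05, 0.2, 6.9], [0, 0, 0], 8.5],
  [[0.05, 0.2, 6.9], [0, 0, 0], 8.5],
])

```text
time_s: 9.42
ee_pos: [654.1, 13.5, 37.5]
orientation: [0.0, 0.743, 0.669, 0.0]
contact_force: [-0.3, 0.2, 0.1]
finger_gap: 85.3
```

Run:
```python
from h import *
plan(652.8,13.4,33,-6)
```

```text
t 9.4167 at [654.1  13.5  37.5] gap 85.3 F [-0.3  0.2  0.1] -> shift cm [-0.02 -0.13  0.45] turn [ 0.01 -0.    0.05]
```

Request:
drive_tool([
  [[0, -0.1, 0.3], [0, 0, 0], 8.5],
  [[0, -0.1, 0.3], [0, 0, 0], 6],
  [[0, -0.1, 0.3], [0, 0, 0], 4],
  [[0, -0.1, 0.3], [0, 0, 0], 3],
  [[0, -0.1, 0.3], [0, 0, 0], 3],
  [[0, -0.1, 0.3], [0, 0, 0], 3],
  [[0, -0.1, 0.3], [0, 0, 0], 3],
  [[0, -0.1, 0.3], [0, 0, 0], 3],
])

```text
time_s: 10.08
ee_pos: [653.3, 13.3, 34.7]
orientation: [0.0, 0.743, 0.669, 0.0]
contact_force: [-1.6, 0.4, 5.8]
finger_gap: 38.3
```

Request:
drive_tool([
  [[0, 0, -0.5], [0, 0, 0], 3],
  [[0, 0, -1], [0, 0, 0], 3],
  [[0, 0, -3], [0, 0, 0], 3],
  [[0, 0, -5], [0, 0, 0], 3],
  [[0, 0, -7], [0, 0, 0], 3],
  [[0, 0, -9], [0, 0, 0], 3],
  [[0, 0, -11], [0, 0, 0], 3],
  [[0, 0, -11.5], [0, 0, 0], 3],
  [[0, 0, -11.5], [0, 0, 0], 3],
  [[0, 0, -11.5], [0, 0, 0], 3],
])

```text
time_s: 10.92
ee_pos: [652.7, 13.4, 147.5]
orientation: [-0.0, 0.743, 0.669, -0.0]
contact_force: [-0.1, 0.4, -4.4]
finger_gap: 38.7
```

Run:
```python
from h import *
f=robot.grab_frame("wrist"); cv2.imwrite("pics/w4.png",f["image"][:,:,::-1])
plan(454,105.9,140,-3)
```

```text
t 10.9667 at [652.3  13.3 146.5] gap 38.1 F [-0.3  0.6 -3.9] -> shift cm [  7.14 -20.68   0.71] turn [-0.18  0.01 -2.97]
```

View pics/w4.png

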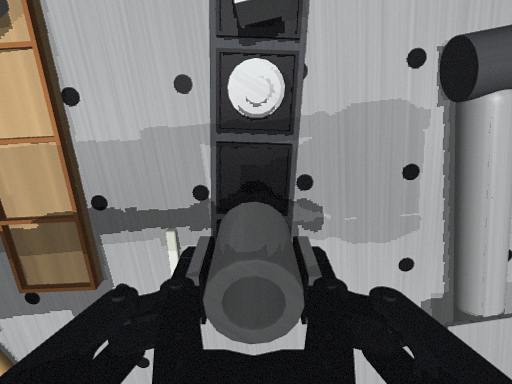

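Request:
drive_tool([
  [[0.7, -2, 0], [0, 0, -3], 3],
  [[1.8, -5.2, 0], [0, 0, -3], 3],
  [[2.9, -8.5, 0], [0, 0, -3], 3],
  [[4.1, -12, 0], [0, 0, -3], 3],
  [[5.3, -15.5, 0], [0, 0, -3], 3],
  [[6.4, -18.7, 0], [0, 0, -3], 3],
  [[7.1, -20.7, 0], [0, 0, -3], 3],
  [[7.1, -20.7, 0], [0, 0, -3], 3],
  [[7.1, -20.7, 3], [0, 0, -3], 3],
  [[7.1, -20.7, 6], [0, 0, -3], 3],
  [[7.1, -20.7, 6], [0, 0, -3], 3],
  [[7.1, -20.7, 6], [0, 0, -3], 3],
])

```text
time_s: 11.97
ee_pos: [452.8, 105.0, 85.9]
orientation: [-0.002, 0.725, 0.688, -0.003]
contact_force: [0.2, 0.7, -2.1]
finger_gap: 38.5
```

Run:
```python
from h import *
plan(454,105.9,31.7,-3)
```

```text
t 11.9667 at [452.8 105.   85.9] gap 38.5 F [ 0.2  0.7 -2.1] -> shift cm [0.11 0.15 5.42] turn [-0.36  0.09  0.02]
```

Request:
drive_tool([
  [[0.1, 0.1, 2], [0, 0, 0], 3],
  [[0.1, 0.1, 4], [0, 0, 0], 3],
  [[0.1, 0.1, 4.7], [0, 0, 0], 3],
  [[0.1, 0.1, 5], [0, 0, 0], 3],
  [[0.1, 0.1, 5], [0, 0, 0], 3],
  [[0.1, 0.1, 5], [0, 0, 0], 3],
])

```text
time_s: 12.47
ee_pos: [456.5, 106.5, 40.3]
orientation: [0.001, 0.725, 0.688, 0.001]
contact_force: [0.5, -0.0, -3.9]
finger_gap: 38.5
```

Request:
drive_tool([
  [[0, -0.1, 0.2], [0, 0, 0], 3],
  [[0, -0.1, 0.4], [0, 0, 0], 3],
  [[0, -0.1, 0.5], [0, 0, 0], 3],
  [[0, -0.1, 0.5], [0, 0, 0], 3],
  [[0, -0.1, 0.5], [0, 0, 0], 3],
])

```text
time_s: 12.88
ee_pos: [454.5, 106.5, 33.8]
orientation: [-0.0, 0.725, 0.689, 0.0]
contact_force: [-0.5, -0.2, -3.8]
finger_gap: 38.5
```

Request:
drive_tool([
  [[0, 0, 0.1], [0, 0, 0], 3],
  [[0, 0, 0.1], [0, 0, 0], 3],
  [[0, 0, 0.1], [0, 0, 0], 3],
])

```text
time_s: 13.13
ee_pos: [454.5, 106.5, 32.7]
orientation: [-0.0, 0.725, 0.689, -0.0]
contact_force: [-0.2, 0.4, -3.6]
finger_gap: 38.2
```

Request:
drive_tool([
  [[0, 0, 0.1], [0, 0, 0], 3],
  [[0, 0, 0.15], [0, 0, 0], 3],
  [[0, 0, 0.15], [0, 0, 0], 3],
  [[0, 0, 0.15], [0, 0, 0], 3],
])

```text
time_s: 13.47
ee_pos: [454.7, 106.5, 31.7]
orientation: [0.0, 0.725, 0.689, 0.0]
contact_force: [-1.8, -0.6, 0.4]
finger_gap: 38.3
```

Contact: the measured force went from -4 N to +0.4 N. I'll release, rise, then look.

Request:
drive_tool([
  [[0, 0, 0], [0, 0, 0], 5],
  [[0, 0, 0], [0, 0, 0], 6],
  [[0, 0, 0], [0, 0, 0], 6.5],
  [[0, 0, 0], [0, 0, 0], 6.5],
  [[0, 0, -2], [0, 0, 0], 6.5],
  [[0, 0, -5], [0, 0, 0], 6.5],
  [[0, 0, -8], [0, 0, 0], 8],
  [[0, 0, -11], [0, 0, 0], 8.5],
  [[0, 0, -11.5], [0, 0, 0], 8.5],
  [[0, 0, -11.5], [0, 0, 0], 8.5],
  [[0, 0, -11.5], [0, 0, 0], 8.5],
])

```text
time_s: 14.38
ee_pos: [454.6, 106.5, 145.8]
orientation: [0.0, 0.725, 0.689, 0.0]
contact_force: [-0.7, 0.4, -0.6]
finger_gap: 84.9
```

Run:
```python
from h import *
f=robot.grab_frame("wrist"); cv2.imwrite("pics/w5.png",f["image"][:,:,::-1])
plan(662,90.4,140,-7)
P=cloud(f); z=P[...,2]
ok=(f["range_z"]>0)&(abs(z-71)<6)
k,l,s,c=cv2.connectedComponentsWithStats(ok.astype(np.uint8))
for i in range(1,k):
    if s[i,4]>200:
        p=P[l==i]; print(s[i],p.mean(0).round(1),cv2.minAreaRect(p[:,:2].astype(np.float32)))
```

```text
t 14.4333 at [454.  106.4 144.7] gap 84.7 F [-0.1 -0.6  0.3] -> shift cm [-0.52 20.85  0.43] turn [-0.12  0.03  4.03]
[ 223   59   59   70 2996] [457.6 180.5  69.7] ((457.7904357910156, 180.1477508544922), (43.26211166381836, 38.00869369506836), 26.806766510009766)
[ 227  173   54   53 1542] [454.8 107.4  71. ] ((454.68084716796875, 106.50483703613281), (39.105106353759766, 38.813255310058594), 45.997886657714844)
```

View pics/w5.png

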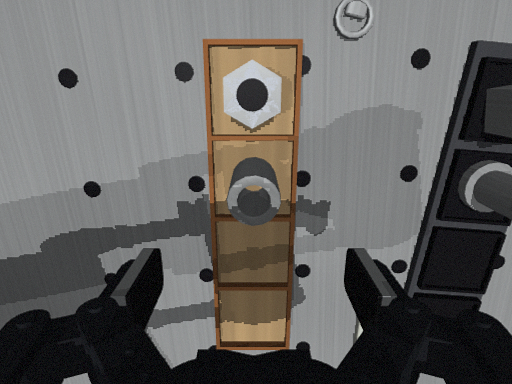

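The sleeve stands in the second pocket at (454.7, 106.7), with its top at 71 mm. The boss is next.

Request:
drive_tool([
  [[-0.1, 3.8, 0], [0, 0, 4], 8.5],
  [[-0.2, 7.8, 0], [0, 0, 4], 8.5],
  [[-0.3, 11.8, 0], [0, 0, 4], 8.5],
  [[-0.4, 15.6, 0], [0, 0, 4], 8.5],
  [[-0.5, 19, 0], [0, 0, 4], 8.5],
  [[-0.5, 20.9, 0], [0, 0, 4], 8.5],
  [[-0.5, 20.9, 0], [0, 0, 4], 8.5],
  [[-0.5, 20.9, 2], [0, 0, 4], 8.5],
  [[-0.5, 20.9, 4], [0, 0, 4], 8.5],
  [[-0.5, 20.9, 4], [0, 0, 4], 8.5],
  [[-0.5, 20.9, 4], [0, 0, 4], 8.5],
  [[-0.5, 20.9, 4], [0, 0, 4], 8.5],
])

```text
time_s: 15.43
ee_pos: [662.5, 90.8, 106.4]
orientation: [-0.0, 0.749, 0.663, -0.0]
contact_force: [0.1, -0.1, 1.0]
finger_gap: 84.9
```

Run:
```python
from h import *
plan(662,90.4,32,-7)
```

```text
t 15.4333 at [662.5  90.8 106.4] gap 84.9 F [ 0.1 -0.1  1. ] -> shift cm [-0.04 -0.04  7.44] turn [-0.04  0.01  0.04]
```

Request:
drive_tool([
  [[0, 0, 2], [0, 0, 0], 8.5],
  [[0, 0, 4], [0, 0, 0], 8.5],
  [[0, 0, 6], [0, 0, 0], 8.5],
  [[0, 0, 7.2], [0, 0, 0], 8.5],
  [[0, 0, 7.4], [0, 0, 0], 8.5],
  [[0, 0, 7.4], [0, 0, 0], 8.5],
  [[0, 0, 7.4], [0, 0, 0], 6],
  [[0, 0, 7.4], [0, 0, 0], 4],
  [[0, 0, 7.4], [0, 0, 0], 2.5],
  [[0, 0, 7.4], [0, 0, 0], 2.5],
  [[0, 0, 7.4], [0, 0, 0], 2.5],
  [[0, 0, 7.4], [0, 0, 0], 2.5],
])

```text
time_s: 16.43
ee_pos: [663.5, 90.8, 33.5]
orientation: [0.0, 0.749, 0.663, 0.001]
contact_force: [-2.0, 0.2, 4.1]
finger_gap: 30.5
```

Request:
drive_tool([
  [[0, 0, 0], [0, 0, 0], 2.5],
  [[0, 0, 0], [0, 0, 0], 2.5],
  [[0, 0, 0], [0, 0, 0], 2.5],
])

```text
time_s: 16.68
ee_pos: [663.5, 90.7, 33.5]
orientation: [0.0, 0.749, 0.663, 0.001]
contact_force: [-0.8, -0.6, 5.9]
finger_gap: 30.9
```

Gripped on the 32 mm body. Place height is 33.5 - 3 = 30.5.

Request:
drive_tool([
  [[0, 0, -0.5], [0, 0, 0], 2.5],
  [[0, 0, -1], [0, 0, 0], 2.5],
  [[0, 0, -3], [0, 0, 0], 2.5],
  [[0, 0, -5], [0, 0, 0], 2.5],
  [[0, 0, -7], [0, 0, 0], 2.5],
  [[0, 0, -9], [0, 0, 0], 2.5],
  [[0, 0, -11], [0, 0, 0], 2.5],
  [[0, 0, -11.5], [0, 0, 0], 2.5],
  [[0, 0, -11.5], [0, 0, 0], 2.5],
  [[0, 0, -11.5], [0, 0, 0], 2.5],
])

```text
time_s: 17.52
ee_pos: [662.8, 90.6, 146.0]
orientation: [-0.0, 0.749, 0.663, -0.001]
contact_force: [1.0, 0.3, -4.2]
finger_gap: 30.6
```

Run:
```python
from h import *
f=robot.grab_frame("wrist"); cv2.imwrite("pics/w6.png",f["image"][:,:,::-1])
plan(450,31,140,-3)
```

```text
t 17.5667 at [662.3  90.6 145. ] gap 30.1 F [-0.4  0.2 -3.5] -> shift cm [ -8.49 -20.35   0.56] turn [-0.17  0.03 -3.97]
```

View pics/w6.png

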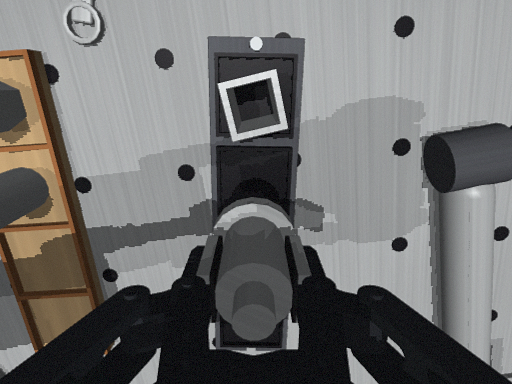

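Request:
drive_tool([
  [[-0.8, -2, 0], [0, 0, -4], 2.5],
  [[-2.1, -5.1, 0], [0, 0, -4], 2.5],
  [[-3.5, -8.4, 0], [0, 0, -4], 2.5],
  [[-4.9, -11.8, 0], [0, 0, -4], 2.5],
  [[-6.3, -15.2, 0], [0, 0, -4], 2.5],
  [[-7.6, -18.3, 0], [0, 0, -4], 2.5],
  [[-8.5, -20.4, 0], [0, 0, -4], 2.5],
  [[-8.5, -20.4, 0], [0, 0, -4], 2.5],
  [[-8.5, -20.4, 3], [0, 0, -4], 2.5],
  [[-8.5, -20.4, 6], [0, 0, -4], 2.5],
  [[-8.5, -20.4, 6], [0, 0, -4], 2.5],
  [[-8.5, -20.4, 6], [0, 0, -4], 2.5],
])

```text
time_s: 18.57
ee_pos: [448.4, 31.1, 84.5]
orientation: [-0.002, 0.725, 0.689, -0.002]
contact_force: [0.3, -0.3, -2.8]
finger_gap: 30.7
```

Request:
drive_tool([
  [[0, 0, 0], [0, 0, 0], 2.5],
  [[0, 0, 0], [0, 0, 0], 2.5],
])

```text
time_s: 18.73
ee_pos: [451.4, 31.1, 89.1]
orientation: [0.001, 0.725, 0.689, 0.001]
contact_force: [-1.0, -0.4, -3.6]
finger_gap: 30.8
```

Run:
```python
from h import *
plan(450,31,30.5,-3)
```

```text
t 18.7333 at [451.4  31.1  89.1] gap 30.8 F [-1.  -0.4 -3.6] -> shift cm [-0.02 -0.15  5.86] turn [ 0.14 -0.01  0.04]
```

Request:
drive_tool([
  [[0, -0.1, 1.5], [0, 0, 0], 2.5],
  [[0, -0.1, 3.5], [0, 0, 0], 2.5],
  [[0, -0.1, 4.5], [0, 0, 0], 2.5],
  [[0, -0.1, 5], [0, 0, 0], 2.5],
  [[0, -0.1, 5.1], [0, 0, 0], 2.5],
  [[0, -0.1, 5.2], [0, 0, 0], 2.5],
  [[0, -0.1, 5.2], [0, 0, 0], 2.5],
  [[0, -0.1, 5.2], [0, 0, 0], 2.5],
  [[0, -0.1, 5.2], [0, 0, 0], 2.5],
])

```text
time_s: 19.48
ee_pos: [449.8, 31.1, 36.1]
orientation: [0.0, 0.725, 0.689, 0.001]
contact_force: [-0.3, -0.5, -2.5]
finger_gap: 30.6
```

Request:
drive_tool([
  [[0, 0, 0.15], [0, 0, 0], 2.5],
  [[0, 0, 0.3], [0, 0, 0], 2.5],
  [[0, 0, 0.4], [0, 0, 0], 2.5],
  [[0, 0, 0.4], [0, 0, 0], 2.5],
  [[0, 0, 0.4], [0, 0, 0], 2.5],
])

```text
time_s: 19.9
ee_pos: [449.1, 31.1, 31.1]
orientation: [-0.0, 0.725, 0.689, -0.0]
contact_force: [0.3, 0.3, -3.7]
finger_gap: 30.7
```

Request:
drive_tool([
  [[0, 0, 0.1], [0, 0, 0], 2.5],
  [[0, 0, 0.1], [0, 0, 0], 2.5],
  [[0, 0, 0.1], [0, 0, 0], 2.5],
])

```text
time_s: 20.15
ee_pos: [449.4, 31.1, 30.5]
orientation: [0.0, 0.725, 0.689, 0.0]
contact_force: [-1.1, -0.4, -0.2]
finger_gap: 30.5
```

Contact. Release.

Request:
drive_tool([
  [[0, 0, 0], [0, 0, 0], 4],
  [[0, 0, 0], [0, 0, 0], 6],
  [[0, 0, 0], [0, 0, 0], 6.5],
  [[0, 0, 0], [0, 0, 0], 6.5],
  [[0, 0, -2], [0, 0, 0], 6.5],
  [[0, 0, -5], [0, 0, 0], 6.5],
  [[0, 0, -8], [0, 0, 0], 8],
  [[0, 0, -11], [0, 0, 0], 8.5],
  [[0, 0, -11.5], [0, 0, 0], 8.5],
  [[0, 0, -11.5], [0, 0, 0], 8.5],
  [[0, 0, -11.5], [0, 0, 0], 8.5],
])

```text
time_s: 21.07
ee_pos: [449.2, 31.1, 144.9]
orientation: [0.0, 0.725, 0.689, 0.0]
contact_force: [-0.4, 0.6, -0.1]
finger_gap: 84.8
```

Run:
```python
from h import *
f=robot.grab_frame("wrist"); cv2.imwrite("pics/w7.png",f["image"][:,:,::-1])
g=robot.grab_frame("top")
plan(670.7,157.8,140,7)
for f,zz in ((f,80),(f,66),(g,87)):
    P=cloud(f); z=P[...,2]
    ok=(f["range_z"]>0)&(abs(z-zz)<5)&(abs(P[...,1])<200)&(P[...,0]>420)&(P[...,0]<710)
    k,l,s,c=cv2.connectedComponentsWithStats(ok.astype(np.uint8))
    for i in range(1,k):
        if s[i,4]>80:
            p=P[l==i]; print(zz,s[i],p.mean(0).round(1),cv2.minAreaRect(p[:,:2].astype(np.float32)))
```

```text
t 21.1667 at [448.4  31.1 143.3] gap 84.7 F [-0.3 -0.2 -0.2] -> shift cm [13.8  21.54  0.26] turn [-0.17 -0.01 -9.97]
80 [243 193  22  24 424] [449.5  30.9  79.3] ((449.3903503417969, 30.434371948242188), (15.909759521484375, 14.79672622680664), 87.45301055908203)
66 [234  66  45  48 313] [455.7 106.7  69.1] ((455.5050964355469, 106.6853256225586), (28.137039184570312, 28.977354049682617), 15.587437629699707)
66 [233 177  42  43 943] [449.6  33.3  65.5] ((449.4480285644531, 30.343690872192383), (31.706052780151367, 30.621166229248047), 87.1405258178711)
87 [149 101  22  22 181] [670.6 158.3  85.7] ((670.7881469726562, 158.13818359375), (37.591453552246094, 36.74808883666992), 6.713547706604004)
```

View pics/w7.png

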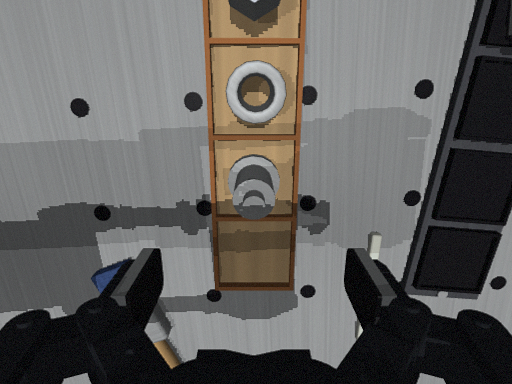

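The boss stands at (449.4, 31), with its top at 80 mm. Now the tube at (670.7, 158), turned about 7°.

Request:
drive_tool([
  [[2, 3.2, 0], [0, 0, -4], 8.5],
  [[4.2, 6.5, 0], [0, 0, -10], 8.5],
  [[6.4, 9.9, 0], [0, 0, -10], 8.5],
  [[8.6, 13.3, 0], [0, 0, -10], 8.5],
  [[10.8, 16.7, 0], [0, 0, -10], 8.5],
  [[12.8, 20, 0], [0, 0, -10], 8.5],
  [[13.8, 21.5, 0], [0, 0, -10], 8.5],
  [[13.8, 21.5, 0], [0, 0, -10], 8.5],
  [[13.8, 21.5, 2], [0, 0, -10], 8.5],
  [[13.8, 21.5, 3], [0, 0, -10], 8.5],
  [[13.8, 21.5, 3], [0, 0, -10], 8.5],
  [[13.8, 21.5, 3], [0, 0, -10], 8.5],
])

```text
time_s: 22.17
ee_pos: [669.7, 157.2, 113.2]
orientation: [-0.001, 0.663, 0.749, -0.002]
contact_force: [0.9, 0.2, 0.8]
finger_gap: 84.9
```

Request:
drive_tool([
  [[0, 0, 0], [0, 0, 0], 8.5],
  [[0, 0, 0], [0, 0, 0], 8.5],
])

```text
time_s: 22.33
ee_pos: [671.3, 157.6, 116.7]
orientation: [0.001, 0.663, 0.749, 0.001]
contact_force: [-0.1, 1.0, -0.5]
finger_gap: 84.9
```

Run:
```python
from h import *
plan(670.7,157.9,33,7)
```

```text
t 22.3333 at [671.3 157.6 116.7] gap 84.9 F [-0.1  1.  -0.5] -> shift cm [ 0.04 -0.07  8.37] turn [ 0.11 -0.01  0.01]
```

Request:
drive_tool([
  [[0, -0.05, 2], [0, 0, 0], 8.5],
  [[0, -0.05, 4], [0, 0, 0], 8.5],
  [[0, -0.05, 6], [0, 0, 0], 8.5],
  [[0, -0.05, 7.5], [0, 0, 0], 8.5],
  [[0, -0.05, 8.1], [0, 0, 0], 8.5],
  [[0, -0.05, 8.1], [0, 0, 0], 8.5],
  [[0, -0.05, 8.1], [0, 0, 0], 6],
  [[0, -0.05, 8.1], [0, 0, 0], 4],
  [[0, -0.05, 8.1], [0, 0, 0], 2.8],
  [[0, -0.05, 8.1], [0, 0, 0], 2.8],
  [[0, -0.05, 8.1], [0, 0, 0], 2.8],
  [[0, -0.05, 8.1], [0, 0, 0], 2.8],
])

```text
time_s: 23.33
ee_pos: [671.3, 157.9, 35.9]
orientation: [0.001, 0.662, 0.749, 0.001]
contact_force: [-0.1, 0.4, 5.7]
finger_gap: 35.2
```

Request:
drive_tool([
  [[0, 0, 0], [0, 0, 0], 2.8],
  [[0, 0, 0], [0, 0, 0], 2.8],
  [[0, 0, 0], [0, 0, 0], 2.8],
])

```text
time_s: 23.58
ee_pos: [671.3, 157.8, 35.9]
orientation: [0.001, 0.662, 0.749, 0.001]
contact_force: [-1.4, 0.4, 6.5]
finger_gap: 35.6
```

Gripped (35.6 mm). Place height is 35.9 - 3 = 33.

Request:
drive_tool([
  [[0, 0, -0.5], [0, 0, 0], 2.8],
  [[0, 0, -1], [0, 0, 0], 2.8],
  [[0, 0, -3], [0, 0, 0], 2.8],
  [[0, 0, -5], [0, 0, 0], 2.8],
  [[0, 0, -7], [0, 0, 0], 2.8],
  [[0, 0, -9], [0, 0, 0], 2.8],
  [[0, 0, -11], [0, 0, 0], 2.8],
  [[0, 0, -12.5], [0, 0, 0], 2.8],
  [[0, 0, -12.5], [0, 0, 0], 2.8],
  [[0, 0, -12.5], [0, 0, 0], 2.8],
])

```text
time_s: 24.42
ee_pos: [670.9, 157.8, 159.8]
orientation: [0.0, 0.662, 0.749, 0.001]
contact_force: [-0.3, -0.4, -3.0]
finger_gap: 35.4
```

Run:
```python
from h import *
f=robot.grab_frame("wrist"); cv2.imwrite("pics/w8.png",f["image"][:,:,::-1])
plan(446,-44,140,-3)
```

```text
t 24.4667 at [670.3 157.7 158. ] gap 35.4 F [-0.   0.2 -3. ] -> shift cm [-17.27 -24.73   1.83] turn [-8.000e-02  1.000e-02  1.003e+01]
```

View pics/w8.png

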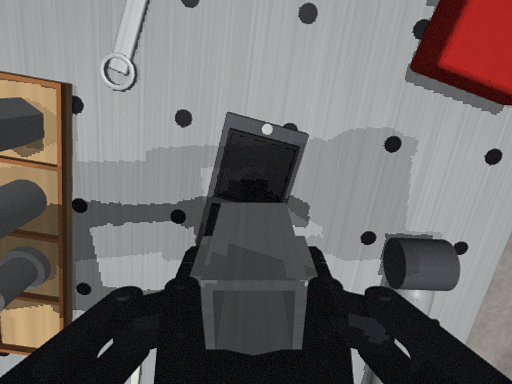

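Request:
drive_tool([
  [[-1.2, -1.7, 0], [0, 0, 3], 2.8],
  [[-3.3, -4.7, 0], [0, 0, 6], 2.8],
  [[-5.4, -7.7, 0], [0, 0, 10], 2.8],
  [[-7.6, -10.9, 0], [0, 0, 10], 2.8],
  [[-9.8, -14, 0], [0, 0, 10], 2.8],
  [[-12, -17.2, 0], [0, 0, 10], 2.8],
  [[-14.2, -20.3, 0], [0, 0, 10], 2.8],
  [[-16, -22.9, 0], [0, 0, 10], 2.8],
  [[-17.3, -24.7, 0], [0, 0, 10], 2.8],
  [[-17.3, -24.7, 0], [0, 0, 10], 2.8],
  [[-17.3, -24.7, 0], [0, 0, 10], 2.8],
  [[-17.3, -24.7, 0], [0, 0, 10], 2.8],
])

```text
time_s: 25.47
ee_pos: [446.4, -43.9, 157.9]
orientation: [-0.001, 0.725, 0.688, -0.0]
contact_force: [0.5, 0.1, -2.7]
finger_gap: 35.6
```

Run:
```python
from h import *
plan(446,-44,33,-3)
```

```text
t 25.4667 at [446.4 -43.9 157.9] gap 35.6 F [ 0.5  0.1 -2.7] -> shift cm [-0.02 -0.02 12.49] turn [-0.09 -0.04  0.01]
```

Request:
drive_tool([
  [[0, 0, 2], [0, 0, 0], 2.8],
  [[0, 0, 5], [0, 0, 0], 2.8],
  [[0, 0, 8], [0, 0, 0], 2.8],
  [[0, 0, 10], [0, 0, 0], 2.8],
  [[0, 0, 11], [0, 0, 0], 2.8],
  [[0, 0, 11.6], [0, 0, 0], 2.8],
  [[0, 0, 11.9], [0, 0, 0], 2.8],
  [[0, 0, 11.9], [0, 0, 0], 2.8],
  [[0, 0, 11.9], [0, 0, 0], 2.8],
  [[0, 0, 11.9], [0, 0, 0], 2.8],
])

```text
time_s: 26.3
ee_pos: [447.6, -44.3, 41.8]
orientation: [0.001, 0.725, 0.689, 0.001]
contact_force: [-0.4, 0.1, -2.7]
finger_gap: 34.8
```

Request:
drive_tool([
  [[0, 0, 0.2], [0, 0, 0], 2.8],
  [[0, 0, 0.4], [0, 0, 0], 2.8],
  [[0, 0, 0.5], [0, 0, 0], 2.8],
  [[0, 0, 0.5], [0, 0, 0], 2.8],
  [[0, 0, 0.5], [0, 0, 0], 2.8],
])

```text
time_s: 26.72
ee_pos: [446.5, -44.2, 35.2]
orientation: [-0.0, 0.725, 0.689, -0.0]
contact_force: [-0.2, -0.8, -2.3]
finger_gap: 35.4
```

Request:
drive_tool([
  [[0, 0, 0], [0, 0, 0], 2.8],
  [[0, 0, 0.1], [0, 0, 0], 2.8],
  [[0, 0, 0.1], [0, 0, 0], 2.8],
  [[0, 0, 0.1], [0, 0, 0], 2.8],
])

```text
time_s: 27.05
ee_pos: [446.6, -44.2, 34.2]
orientation: [-0.0, 0.725, 0.689, -0.0]
contact_force: [0.1, 0.3, -3.2]
finger_gap: 35.4
```

Request:
drive_tool([
  [[0, 0, 0.1], [0, 0, 0], 2.8],
  [[0, 0, 0.15], [0, 0, 0], 2.8],
  [[0, 0, 0.15], [0, 0, 0], 2.8],
  [[0, 0, 0.15], [0, 0, 0], 2.8],
])

```text
time_s: 27.38
ee_pos: [446.7, -44.2, 32.9]
orientation: [0.0, 0.725, 0.689, 0.0]
contact_force: [-1.0, -0.7, -0.8]
finger_gap: 35.6
```

Contact. Release, rise, then back off sideways so the cameras can see.

Request:
drive_tool([
  [[0, 0, 0], [0, 0, 0], 4.5],
  [[0, 0, 0], [0, 0, 0], 6],
  [[0, 0, 0], [0, 0, 0], 6.5],
  [[0, 0, 0], [0, 0, 0], 6.5],
  [[0, 0, -2], [0, 0, 0], 6.5],
  [[0, 0, -5], [0, 0, 0], 6.5],
  [[0, 0, -8], [0, 0, 0], 6.5],
  [[0, 0, -11], [0, 0, 0], 6.5],
  [[0, 0, -14], [0, 0, 0], 6.5],
  [[0, 0, -16], [0, 0, 0], 6.5],
  [[0, 0, -16], [0, 0, 0], 6.5],
])

```text
time_s: 28.3
ee_pos: [448.5, -44.5, 198.6]
orientation: [0.004, 0.725, 0.689, 0.003]
contact_force: [0.7, -0.3, 0.3]
finger_gap: 64.9
```

Request:
drive_tool([
  [[-4, 0, 0], [0, 0, 0], 6.5],
  [[-8, 0, 0], [0, 0, 0], 6.5],
  [[-12, 0, 0], [0, 0, 0], 6.5],
  [[-16, 0, 0], [0, 0, 0], 6.5],
  [[-18, 0, 0], [0, 0, 0], 6.5],
  [[-18, 0, 0], [0, 0, 0], 6.5],
  [[-18, 0, 0], [0, 0, 0], 6.5],
  [[-18, 0, 0], [0, 0, 0], 6.5],
])

```text
time_s: 28.97
ee_pos: [437.2, -223.3, 192.2]
orientation: [-0.001, 0.725, 0.689, 0.0]
contact_force: [-0.1, -0.0, 0.2]
finger_gap: 65.1
```

Run:
```python
from h import *
g=robot.grab_frame("top"); P=cloud(g); z=P[...,2]
cv2.imwrite("pics/t9.png",g["image"][:,:,::-1])
print(robot.get_obs()["ee_pos"])
c=np.array([452,68.4]); a=np.deg2rad(-3.1); M=np.array([[np.cos(a),np.sin(a)],[-np.sin(a),np.cos(a)]])
for nm,y,zt in (("hex",112.5,70),("sleeve",37.5,72),("boss",-37.5,80),("tube",-112.5,84)):
    L=(P[...,:2]-c)@M.T
    t=(g["range_z"]>0)&(abs(L[...,0])<34)&(abs(L[...,1]-y)<34)&(abs(z-zt)<5)
    p=P[t]; r=cv2.minAreaRect(p[:,:2].astype(np.float32)); print(nm,t.sum(),"top",np.median(p[:,2]).round(1),"rack xy",(M@(np.array(r[0])-c)).round(1),"size",np.round(r[1],1))
s=robot.grab_frame("side"); cv2.imwrite("pics/s9.png",s["image"][:,:,::-1])
```

```text
[ 437.40537412 -222.96018417  192.44150795]
hex 402 top 69.0 rack xy [ -0.6 112.1] size [41.7 37.8]
sleeve 251 top 70.6 rack xy [ 0.7 38.2] size [37.1 39.7]
boss 65 top 78.7 rack xy [ -1.1 -37.1] size [14.  14.1]
tube 168 top 82.9 rack xy [   0.8 -112.3] size [35.9 35.9]
```

View pics/t9.png

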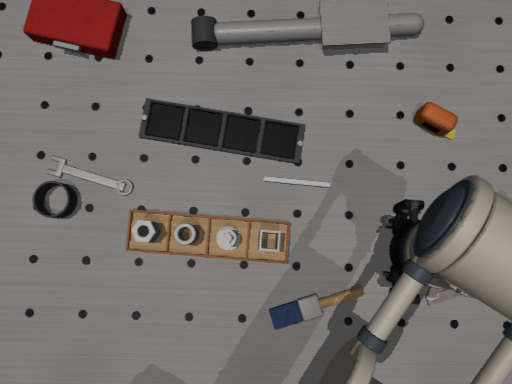

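View pics/s9.png

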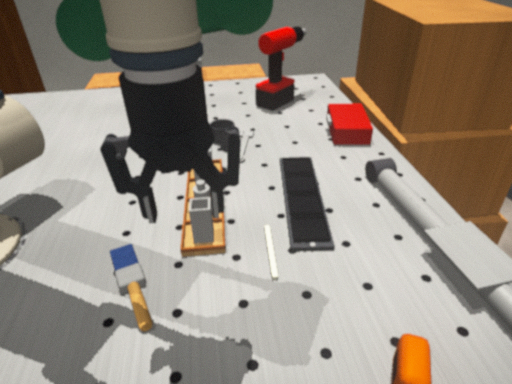

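In the top view the pieces stand in reverse order: hex (145, 231), sleeve (186, 234), boss (228, 238) and tube (271, 241). The steel rack is empty and the arm is clear of everything.

```bash
python3 -c "
from bench import robot
print(robot.hand_in())"
```

```text
the job is handed in; nothing more can be done
None
```

All four pieces are on the plywood rack in reverse order. From left to right they are hex, sleeve, boss and tube; on the steel rack they stood tube, boss, sleeve, hex. I carried each piece over gripped on its sides and lowered it until the wrist force showed it touching the pocket floor before letting go. I handed the job in at about 29 s, and the hand-in reports no verdict.

Last check, from the top camera:

| Piece | Offset from pocket centre, x / y (mm) | Top height measured (mm) | Top height expected (mm) |
|---|---|---|---|
| Hex | -0.6 / -0.4 | 69.0 | 70 |
| Sleeve | 0.7 / 0.7 | 70.6 | 72 |
| Boss | -1.1 / 0.4 | 78.7 | 80 |
| Tube | 0.8 / 0.2 | 82.9 | 84 |

- **Position:** every piece is within about 1 mm of its pocket centre, against the 18 mm allowed.
- **Height:** the tops read 1.0 to 1.4 mm low, which is within the 2 mm calibration error.
- **Upright and clear:** in the top view all four look upright and the arm is clear of everything. I judged this by eye and did not measure tilt. In the side view the gripper hid part of the rack, so it could not confirm every piece.
- **Network detections:** in the first pictures a few low-confidence detections were wrong, such as a boss reported on the plywood rack. I took positions from the depth images instead.

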